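# Hang the rinsed coolant bottle upside down on the drying rack

### The job

The spray drill's square coolant bottle has been rinsed and lies on its side on the mat: hang it upside down on the one free peg of the sloping drying rack, feeling for the peg, which has been knocked a little crooked. Keep hold of the bottle while its neck slides down over the peg, never forcing it, and press its mouth lightly against the collar at the foot so that you feel it is home; then let go and leave it hanging, with the other hanging bottles and the things on the mat undisturbed.

Things in the scene. Friction and masses are not known exactly. Their poses are not given: they have to be found in the camera images.
- bottle_center (a point): Centre of the bottle to hang: white rigid plastic, 165 mm long, square 56 x 56 mm body (118 mm), 12 mm shoulder, round neck; 50 to 100 g. It lies on a flat side on the mat, neck away from the robot or away and left. z runs along its axis from base to mouth, x and y are normal to its flat sides. The base is at z = -82.5 mm, the mouth at +82.5 mm. It can be gripped across its sides near the base.
- bottle_mouth (a point): Centre of the bottle's open mouth, in the plane of the rim, 82.5 mm from the bottle's centre; same axes. The neck is 35 mm long, 30 mm outside, with an open 21 mm bore; the body behind it is hollow.
- bottle: The same bottle; origin at the centre of its base (the end opposite the mouth), z along the axis towards the mouth
- free_peg: Collar of the rack's free peg: fixed, white, 40 mm across, 10 mm high. Origin: centre of its upper face, where the mouth must rest, 60 mm above the table. z is the peg's nominal line, 25 degrees from vertical towards the robot; y is level. A flat-ended rod 16 mm thick (edge bevelled 1.5 mm) stands 85 mm out of it. Three equal pegs in a row, 100 mm apart; which one is free changes.
- rack: The drying rack: a steel board 310 x 170 mm sloping 25 degrees, low edge towards the robot, on a steel drip tray 220 x 320 mm; up to 100 mm high, fixed. Origin on the table under the middle peg; y along the row. The free rod is straight but bent over at its foot: it leans 4 to 5.5 degrees off nominal in any direction, unmeasured (its tip is 6 to 8.5 mm off), and it does not give.
- small_bottle: A small round white bottle (42 mm across, 118 mm long) hanging neck down on another peg, loose; origin at the centre of its base, its upper end. Not to be disturbed
- amber_bottle: A small round amber glass bottle (48 mm across, 112 mm long) hanging neck down on another peg, loose; origin at the centre of its base, its upper end. Not to be disturbed
- cap: The bottle's white screw cap (35 mm across, 32 mm high with its hose nipple) standing loose on the mat, beside the bottle's base, to the robot's left. Not to be disturbed
- brush: A white bottle brush, 170 mm long, lying loose on the mat to the right of the bottle, roughly along x. Not to be disturbed
- mat: The black ribbed drying mat, 280 x 270 mm and 4 mm thick, fixed; origin under its centre
There are look-alikes about, which are no part of the job. What is shaped like the bottle but green or red is not meant.

How it is judged:
On the way, in this order (a step that is already met when the one before it is completed fails the run):
1. the held bottle, neck down, has its neck over the peg, its mouth 15 to 75 mm above the collar (z of bottle_mouth in the frame of free_peg between 0.015 and 0.075 m and x of bottle_mouth in the frame of free_peg between -0.008 and 0.008 m and y of bottle_mouth in the frame of free_peg between -0.008 and 0.008 m and angle between the z axis of bottle_mouth and the z axis of free_peg, either way round below 0.35 rad and contact force between the fingers and bottle above 0.5 N), for 0.1 s.
2. still held, the mouth presses lightly (more than 1.5 N) on the collar (z of bottle_mouth in the frame of free_peg below 0.005 m and contact force between bottle and free_peg above 1.5 N and contact force between the fingers and bottle above 0.5 N), for 0.1 s.
At the end, for the whole second after the job is handed in: The bottle hangs neck down on the free peg, its mouth within 6 mm of the collar and 10 mm of the collar's centre, within 20 degrees of the peg's nominal line, at rest and let go; the two other hanging bottles, the cap and the brush are within 20 mm of where they were (z of bottle_mouth in the frame of free_peg between -0.003 and 0.006 m and distance between bottle_mouth and free_peg below 0.01 m and angle between the z axis of bottle_mouth and the z axis of free_peg, either way round below 0.35 rad and height (world z) of bottle above 0.15 m and linear speed of bottle below 0.02 m/s and angular speed of bottle below 0.2 rad/s and distance of each of small_bottle, amber_bottle, cap, brush from where it was at the start of the episode below 0.02 m); the robot touches nothing.
It fails at once if the bottle is pushed onto the peg or its collar with more than 25 N (contact force between bottle and free_peg above 25 N).
It fails at once if a bottle hanging on another peg is moved by more than 20 mm (distance of any of small_bottle, amber_bottle from where it was at the start of the episode above 0.02 m).
It fails at once if the cap or the brush on the mat is moved by more than 20 mm (distance of any of cap, brush from where it was at the start of the episode above 0.02 m).
It also fails if it takes over 64 s, if anything falls off the work surface, if the arm or the gripper's body presses on something with over 40 N, if the wrist force passes 120 N, or if a joint passes its speed limit or range.

### The arm

A 6-joint arm with a two-finger parallel gripper is mounted at the origin on the work surface. World frame = base frame: x ahead of the robot, y to its left, z up, the work surface at z = 0. Lengths are in m, angles in rad, forces in N, time in s.
With the tool pointing down it reaches from about 0.375 to 0.9 m from the base axis. Payload 3.1 kg.
Tool frame: the origin (TCP) lies where the fingers leave the gripper's body, on its centre line; the fingertips stand 73 mm ahead of it and the grasp point (between the pads) lies 54 mm ahead of it; z points along the fingers, y is the line along which they close (so a half turn about z gives the same grasp; the last joint's range is limited). The gripper opens to 85 mm and grips with 20 to 120 N. Pads are 22 mm wide; open, the fingers measure 114 mm over their backs; the gripper's body (76 mm by 85 mm) begins 54 mm behind the grasp point. The pads swing forward as they close: fully open they stand 13 mm farther back than shut.
Start: joints at [-1.387, 0.527, 1.433, -0, 1.181, -0.178], TCP at [0.221, -0.585, 0.304] pointing down, gripper open.
Joint ranges: [-3.08, 3.08], [-0.75, 2.2], [0.22, 2.44], [-1.43, 4.57], [0, 2.65], [-2.85, 2.85]. Speed limits (rad/s): [2.79, 2.79, 3.14, 3.14, 3.14, 3.14].

### API

Orientations are given as a unit quaternion [x, y, z, w].
In Python, from station import manip gives the robot as it stands.
- The arm moves only by the shell command python3 -m crank 'ROWS' [FORCE]. ROWS is JSON, a list of rows, each an object with "dp": the shift along the tool's x, y, z normalised to -1 to 1, where 1 is 50 cm, a list of three; "delta_rot": the turn, a rotation vector about the tool's x, y, z normalised to -1 to 1, where 1 is 2 pi rad, a list of three; "fingers": the opening, from -1 (shut) to 1 (fully open). A call has 1 to 12 rows; each row shifts and turns the commanded pose from where the row before left it, along the tool's axes as they then stand; what a row does not reach is not made up. A row lasts 1/12 s, in which the tool goes at most 41.7 mm and 7.16 degrees, less where a joint would pass 70% of its speed; a pose out of reach is approached as far as the arm can. A call with a number of a shift or a turn outside -1 to 1 is refused whole. A call with a gripper value outside its range is refused whole. The fingers move at their own pace and stop on an object; FORCE is the grip in N (left out, the last holds). Time passes only in rows, so rows that do not move let the fingers close. It gives the time, the measured TCP pose, the force, the opening and the grip force at its end, in the units of the state.
- manip.sense(): the state, without advancing time (a new reading comes with each control period).
- manip.snapshot(name): name is "side" or "top" or "wrist"; returns (picture, depth): 400x640x3 uint8, red, green, blue; 400x640 float32, m along the optical axis (not along the pixel's ray), 0 where there is no reading.
- manip.camera_model(name): a dict with "fx", "fy", "cx", "cy" (pixels), "origin" and "attitude" of the camera in the world. Camera axes: x right, y up, looking along -z (the intrinsics and any distortion apply to the point x, -y, -z); pixel columns grow to the right and rows downward; lengths in m; the calibration is good to about 2 mm. A picture is of the moment at which its call begins: read the wrist's pose just before it. camera_model takes no time and is no camera call; for the wrist camera it gives the pose at the moment of the call.
- manip.sign_off(): hands the job in; it is judged then, once.
The state is a dict: "t": time; "q": joint angles; "qd": joint speeds; "tau": joint torques, N m; "tcp_pos": TCP position; "tool_rot": TCP orientation; "force": force on the tool from outside, world axes, zero at the start; "ft_torque": the same for the moment, N m; "finger_gap": opening from 0.0 (shut) to 1.0 (fully open); "gripper_force": force on a finger pad.
Only numpy, scipy, OpenCV 4.12 (cv2) and the standard library are available. Lean on these libraries where they do the work, as an engineer would, in place of code of your own. Each camera call takes 0.05 s, during which the arm holds its last target. There are 200 camera calls.

## Working session

There is one attempt and no reset: what is moved stays moved. The work goes in short steps, Python scripts to look and compute and a shell command to move; the robot and the scene stay as the last step left them, time stands still between calls to the robot, and variables do not carry over. Pictures are saved under pics/ and viewed, at most 10 in all, crops included, and the job is handed in when it is done.

```bash
mkdir -p pics; ls
python3 - <<'E'
from station import manip
import cv2,numpy as np
s=manip.sense();print(s)
for n in("side","top"):
    m=manip.camera_model(n);print(n,m)
    p,d=manip.snapshot(n);cv2.imwrite(f"pics/{n}0.png",p[:,:,::-1]);np.savez(f"{n}0.npz",p=p,d=d)
E
```

```text
pics
{'t': 0.0, 'q': array([-1.38750531e+00,  5.28438948e-01,  1.43387196e+00,  2.74762112e-05,
        1.18140079e+00, -1.78482186e-01]), 'qd': array([ 0.00024214, -0.00148075,  0.00081303,  0.00020461,  0.00113366,
        0.00061562]), 'tau': array([-1.77122220e-03, -4.42359531e+01, -1.78020823e+01, -4.77937538e-04,
        8.45506409e-03, -5.32251363e-06]), 'tcp_pos': array([ 0.22115045, -0.58398189,  0.30295983]), 'tool_rot': array([ 9.83684967e-01,  1.79896536e-01,  1.01565560e-05, -1.05954925e-03]), 'force': array([-0.34600318,  0.65258062,  0.48331223]), 'ft_torque': array([-0.00913173,  0.02289659,  0.00468529]), 'gripper_force': 0.0, 'finger_gap': 1.0006017480399971}
side {'fx': 446.07236307049914, 'fy': 446.07236307049914, 'cx': 327.1838108817654, 'cy': 193.51988233409128, 'origin': array([ 0.03561694, -0.94566621,  0.96425866]), 'attitude': array([ 0.40404783, -0.08673878, -0.21248245,  0.88547893])}
top {'fx': 391.06269835817005, 'fy': 391.06269835817005, 'cx': 317.8003387346242, 'cy': 203.21617190051603, 'origin': array([ 0.29393634, -0.05302992,  1.17852542]), 'attitude': array([-0.05668434,  0.06058146,  0.71210403, -0.69715466])}
```

View pics/top0.png

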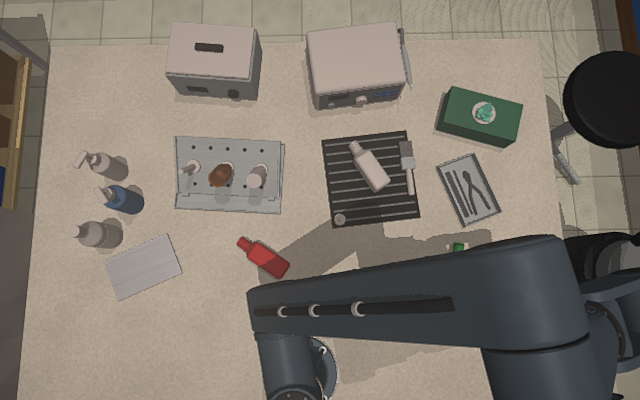

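View pics/side0.png

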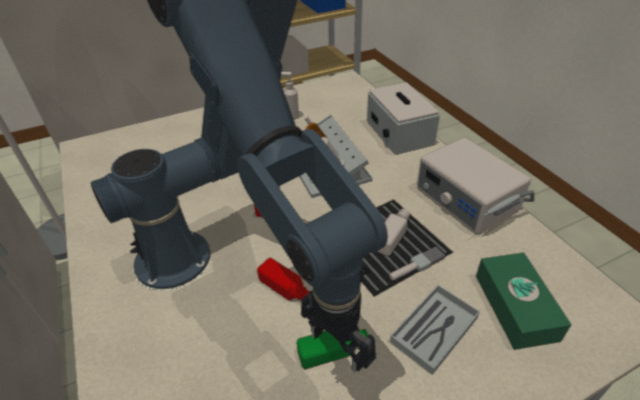

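The top view shows the white bottle at about (368,165) on the mat, with its mouth up-left at (354,147). The cap is at (340,219) and the brush at (407,168). The rack has its free peg on the left at (190,168), amber at (222,174) and the small white bottle at (257,176). The side view is mostly blocked by the arm. Next I'll measure positions from the depth image.

```bash
cat > h.py <<'E'
import numpy as np,cv2
from scipy.spatial.transform import Rotation as R
def cloud(d,m):
    v,u=np.mgrid[:d.shape[0],:d.shape[1]]
    P=np.stack([(u-m['cx'])/m['fx']*d,-(v-m['cy'])/m['fy']*d,-d],-1)
    P=P@R.from_quat(m['attitude']).as_matrix().T+m['origin']
    P[d<=0]=np.nan
    return P
E
python3 - <<'E'
from h import *
from station import manip
z=np.load('top0.npz');p,d=z['p'],z['d'];m=manip.camera_model('top');P=cloud(d,m)
np.set_printoptions(precision=4,suppress=True)
print('table',P[240,200],'mat',P[215,380])
def reg(u0,u1,v0,v1,zmin,zmax):
    Q=P[v0:v1,u0:u1].reshape(-1,3);return Q[(Q[:,2]>zmin)&(Q[:,2]<zmax)]
Q=reg(340,395,132,200,.045,.08)
print('body top',len(Q),np.median(Q,0))
r=cv2.minAreaRect(Q[:,:2].astype(np.float32)*1000);print(r,cv2.boxPoints(r))
Q=reg(335,395,130,200,.012,.08)
r=cv2.minAreaRect(Q[:,:2].astype(np.float32)*1000);print(r,cv2.boxPoints(r))
for n,b in dict(peg=(178,204,152,185),amber=(206,236,158,190),small=(242,272,160,190)).items():
    Q=reg(*b,.115,.3);print(n,len(Q),np.median(Q,0),Q[Q[:,2].argmax()],Q.min(0),Q.max(0))
for n,b in dict(cap=(330,350,208,228),brush=(396,418,136,200)).items():
    Q=reg(*b,.012,.05);print(n,len(Q),Q.mean(0),Q.min(0),Q.max(0))
c=cv2.resize(p[120:230,160:430,::-1],None,fx=2.9,fy=2.9,interpolation=cv2.INTER_CUBIC);cv2.imwrite('pics/crop1.png',c)
E
```

```text
table [0.3865 0.2937 0.003 ] mat [ 0.4504 -0.2493  0.0048]
body top 844 [ 0.5832 -0.2183  0.0594]
((598.8631591796875, -211.8214111328125), (163.9774932861328, 56.96352767944336), 31.188241958618164) [[ 513.9749 -229.9141]
 [ 543.4735 -278.6447]
 [ 683.7515 -193.7287]
 [ 654.2528 -144.9981]]
((597.4336547851562, -215.6660919189453), (160.61773681640625, 106.29914093017578), 4.859692573547363) [[ 512.9109 -169.511 ]
 [ 521.9161 -275.428 ]
 [ 681.9564 -261.8212]
 [ 672.9512 -155.9041]]
peg 49 [0.5666 0.3093 0.1346] [0.564  0.3068 0.1425] [0.5569 0.3038 0.1157] [0.5792 0.3203 0.1425]
amber 370 [0.5454 0.2034 0.1559] [0.5542 0.2013 0.1728] [0.5167 0.1837 0.1152] [0.5888 0.232  0.1728]
small 288 [0.5358 0.105  0.1621] [0.5436 0.1137 0.1755] [0.5105 0.0867 0.1151] [0.578  0.1292 0.1755]
cap 108 [ 0.4379 -0.124   0.021 ] [ 0.4213 -0.1551  0.0125] [ 0.4635 -0.1086  0.0404]
brush 556 [ 0.6052 -0.3363  0.0226] [ 0.5074 -0.3583  0.012 ] [ 0.6774 -0.3133  0.0305]
```

View pics/crop1.png

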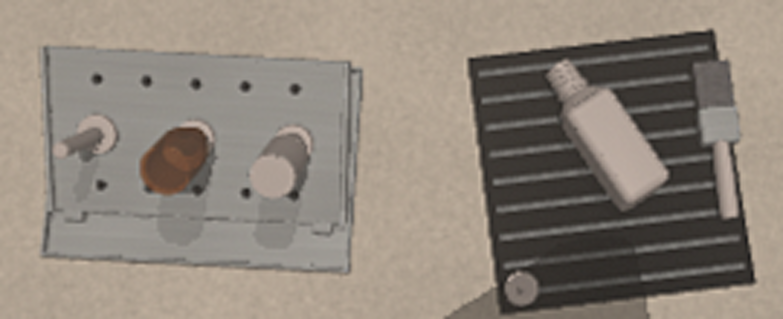

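```bash
cat >> h.py <<'E'
from scipy.linalg import expm,logm
np.set_printoptions(precision=4,suppress=True)
def T(p,Rm):
    M=np.eye(4);M[:3,:3]=Rm;M[:3,3]=p;return M
def cur(s): return T(s['tcp_pos'],R.from_quat(s['tool_rot']).as_matrix())
def plan(A,B,n=None):
    D=np.linalg.inv(A)@B
    dist=np.linalg.norm(D[:3,3]);ang=np.linalg.norm(R.from_matrix(D[:3,:3]).as_rotvec())
    n=n or int(np.ceil(max(dist/.038,np.degrees(ang)/6.8,1)))
    S=np.real(expm(np.real(logm(D))/n))
    print('dist %.3f ang %.1f n=%d'%(dist,np.degrees(ang),n),'dp',(S[:3,3]/.5).round(4),'rot',(R.from_matrix(S[:3,:3]).as_rotvec()/2/np.pi).round(4))
def frame(z,y):
    z=np.array(z,float)/np.linalg.norm(z);y=np.array(y,float);y=y-z*(y@z);y/=np.linalg.norm(y)
    return np.stack([np.cross(y,z),y,z],1)
E
python3 - <<'E'
from h import *
from station import manip
s=manip.sense();A=cur(s);m=manip.camera_model('wrist')
C=T(m['origin'],R.from_quat(m['attitude']).as_matrix());print(np.linalg.inv(A)@C,m['fx'],m['cx'],m['cy'])
print(A)
for y in((0,-1,0),(.3,-.95,0)):
  plan(A,T([.47,.27,.40],frame([0,0,-1],y)))
E
```

```text
[[ 0.0002  0.9613  0.2756  0.0699]
 [ 1.     -0.0002 -0.0001 -0.0013]
 [-0.0001  0.2756 -0.9613 -0.0696]
 [ 0.      0.      0.      1.    ]] 324.14449659745895 312.5246817283309 199.32042841508502
[[ 0.9353  0.354  -0.0003  0.2212]
 [ 0.354  -0.9353  0.002  -0.584 ]
 [ 0.0004 -0.002  -1.      0.303 ]
 [ 0.      0.      0.      1.    ]]
dist 0.895 ang 20.7 n=24 dp [ 0.0339 -0.0664 -0.008 ] rot [-0.     -0.      0.0024]
dist 0.895 ang 3.2 n=24 dp [ 0.043  -0.0604 -0.008 ] rot [-0.     -0.      0.0004]
```

Run:
```python
from h import *
from station import manip
A=cur(manip.sense())
plan(A,T([.60,.27,.36],frame([0,0,-1],(.35,-.935,0))))
```

```text
dist 0.936 ang 0.2 n=25 dp [ 0.0524 -0.0533 -0.0045] rot [-0. -0.  0.]
```

```bash
Z=; python3 -m crank '[{"dp":[0.052,-0.053,-0.0045],"delta_rot":[0,0,0],"fingers":1},{"dp":[0.052,-0.053,-0.0045],"delta_rot":[0,0,0],"fingers":1},{"dp":[0.052,-0.053,-0.0045],"delta_rot":[0,0,0],"fingers":1},{"dp":[0.052,-0.053,-0.0045],"delta_rot":[0,0,0],"fingers":1},{"dp":[0.052,-0.053,-0.0045],"delta_rot":[0,0,0],"fingers":1},{"dp":[0.052,-0.053,-0.0045],"delta_rot":[0,0,0],"fingers":1},{"dp":[0.052,-0.053,-0.0045],"delta_rot":[0,0,0],"fingers":1},{"dp":[0.052,-0.053,-0.0045],"delta_rot":[0,0,0],"fingers":1},{"dp":[0.052,-0.053,-0.0045],"delta_rot":[0,0,0],"fingers":1},{"dp":[0.052,-0.053,-0.0045],"delta_rot":[0,0,0],"fingers":1},{"dp":[0.052,-0.053,-0.0045],"delta_rot":[0,0,0],"fingers":1},{"dp":[0.052,-0.053,-0.0045],"delta_rot":[0,0,0],"fingers":1}]' 40
python3 -m crank '[{"dp":[0.052,-0.053,-0.0045],"delta_rot":[0,0,0],"fingers":1},{"dp":[0.052,-0.053,-0.0045],"delta_rot":[0,0,0],"fingers":1},{"dp":[0.052,-0.053,-0.0045],"delta_rot":[0,0,0],"fingers":1},{"dp":[0.052,-0.053,-0.0045],"delta_rot":[0,0,0],"fingers":1},{"dp":[0.052,-0.053,-0.0045],"delta_rot":[0,0,0],"fingers":1},{"dp":[0.052,-0.053,-0.0045],"delta_rot":[0,0,0],"fingers":1},{"dp":[0.052,-0.053,-0.0045],"delta_rot":[0,0,0],"fingers":1},{"dp":[0.052,-0.053,-0.0045],"delta_rot":[0,0,0],"fingers":1},{"dp":[0.052,-0.053,-0.0045],"delta_rot":[0,0,0],"fingers":1},{"dp":[0.052,-0.053,-0.0045],"delta_rot":[0,0,0],"fingers":1},{"dp":[0.052,-0.053,-0.0045],"delta_rot":[0,0,0],"fingers":1},{"dp":[0.052,-0.053,-0.0045],"delta_rot":[0,0,0],"fingers":1}]'
```

```text
t: 1.1
tcp_pos: [0.4006, -0.1748, 0.3309]
tool_rot: [0.984, 0.18, -0.0, -0.0]
force: [0.6, -0.1, -0.3]
finger_gap: 1.001
gripper_force: 0.0
t: 2.1
tcp_pos: [0.5798, 0.2331, 0.3575]
tool_rot: [0.984, 0.18, -0.001, 0.0]
force: [-0.1, -1.1, 0.3]
finger_gap: 0.997
gripper_force: 0.0
```

```bash
python3 -m crank '[{"dp":[0.03,-0.04,0],"delta_rot":[0,0,0],"fingers":1},{"dp":[0,0,0],"delta_rot":[0,0,0],"fingers":1},{"dp":[0,0,0],"delta_rot":[0,0,0],"fingers":1},{"dp":[0,0,0],"delta_rot":[0,0,0],"fingers":1}]' | head -2
python3 - <<'E'
from h import *
from station import manip
m=manip.camera_model('wrist');p,d=manip.snapshot('wrist');np.savez('w1.npz',p=p,d=d,o=m['origin'],a=m['attitude'])
P=cloud(d,m)
cv2.imwrite('pics/w1.png',p[:,:,::-1]);print(m['origin'])
E
```

```text
t: 2.43
tcp_pos: [0.586, 0.2547, 0.3572]
[0.6511 0.2808 0.4266]
```

View pics/w1.png

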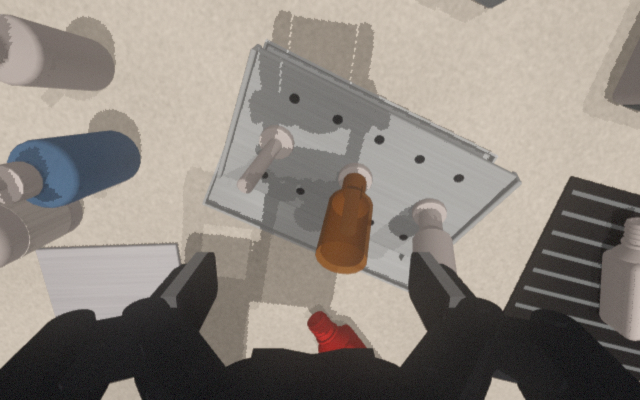

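```bash
cat > rack.py <<'E'
from h import *
from scipy.optimize import least_squares
from station import manip
z=np.load('w1.npz');d=z['d'];m=manip.camera_model('wrist');m['origin']=z['o'];m['attitude']=z['a'];P=cloud(d,m)
print('table z',np.nanmedian(P[20:40,150:250,2]))
Q=P[60:200,220:480].reshape(-1,3);Q=Q[np.isfinite(Q[:,0])]
rng=np.random.default_rng(0);best=0
for _ in range(300):
    a=Q[rng.choice(len(Q),3)];n=np.cross(a[1]-a[0],a[2]-a[0])
    if np.linalg.norm(n)<1e-6: continue
    n/=np.linalg.norm(n);i=abs((Q-a[0])@n)<.003
    if i.sum()>best:best=i.sum();I=i
c=Q[I].mean(0);n=np.linalg.svd(Q[I]-c,full_matrices=False)[2][2];n*=np.sign(n[2])
print('normal',n,'tilt',np.degrees(np.arccos(n[2])),'azim',np.degrees(np.arctan2(-n[1],-n[0])),best,len(Q))
h=(P-c)@n
ey=np.cross(n,[1,0,0]);ey=np.cross([0,0,1],np.array([-n[0],-n[1],0]));ey=-ey*np.sign(-ey[1]);ey/=np.linalg.norm(ey);ex=np.cross(ey,n)
U=(P-c)@ex;V=(P-c)@ey
win=np.zeros(h.shape,bool);win[120:205,230:305]=1
col=win&(h>.006)&(h<.0135)
print('col',col.sum());
uv=np.c_[U[col],V[col]]
# circle edge fit: collar hull
hull=cv2.convexHull((uv*1000).astype(np.float32));print('enclosing',cv2.minEnclosingCircle(hull),'h',np.median(h[col]))
rod=win&(h>.016)&(h<.11)
X=np.c_[U[rod],V[rod],h[rod]];print('rod pts',len(X),X.max(0),X.min(0))
def res(q):
    b=np.array([q[0],q[1],.05]);a=np.array([q[2],q[3],1]);a/=np.linalg.norm(a)
    w=X-b;return np.linalg.norm(w-np.outer(w@a,a),axis=1)-.008
r=least_squares(res,[X[:,0].mean(),X[:,1].mean(),0,0],loss='soft_l1',f_scale=.001)
q=r.x;print('rod fit',q,'rms',np.sqrt((res(q)**2).mean()),'lean',np.degrees(np.hypot(q[2],q[3])))
k=.01-.05
foot=c+ex*(q[0]+q[2]*k)+ey*(q[1]+q[3]*k)+n*.01
ax=ex*q[2]+ey*q[3]+n;ax/=np.linalg.norm(ax)
print('foot',foot,'axis',ax,'tip',foot+ax*.085,'ex',ex,'ey',ey)
print('collar centre by encl.',c+ex*np.array(cv2.minEnclosingCircle(hull)[0])[0]/1000+ey*np.array(cv2.minEnclosingCircle(hull)[0])[1]/1000+n*.01)
E
python3 rack.py
```

```text
table z -0.00033341791995045167
normal [-0.4192  0.0311  0.9074] tilt 24.857260923425137 azim -4.249546347769693 21390 36250
col 714
enclosing ((-32.948509216308594, 83.31303405761719), 38.05805206298828) h 0.009675230467883923
rod pts 931 [-0.0196  0.0803  0.0962] [-0.0359  0.0591  0.0162]
rod fit [-0.029   0.0693 -0.0154  0.0785] rms 0.001452232698529748 lean 4.58564458724287
foot [0.5971 0.3055 0.0597] axis [-0.426   0.1102  0.898 ] tip [0.5609 0.3148 0.136 ] ex [ 0.9049 -0.0672  0.4204] ey [ 0.0741  0.9973 -0.    ]
collar centre by encl. [0.5942 0.3229 0.0577]
```

```bash
cat > grasp.py <<'E'
from h import *
def grasp(base,az,d=.028,back=0.,el=45):
    az=np.radians(az);e=np.radians(el);b=np.array([np.cos(az),np.sin(az),0])
    z=b*np.cos(e)+np.array([0,0,-np.sin(e)])
    g=np.array(base)+b*d
    return T(g-z*(.054+back),frame(z,(np.sin(az),-np.cos(az),0)))
E
python3 - <<'E'
from grasp import *
from station import manip
A=cur(manip.sense())
B=grasp([.529,-.254,.032],31.2,back=.15);print(B)
plan(A,B)
M=np.real(expm(np.real(logm(np.linalg.inv(A)@B))/2));print((A@M)[:3,3])
E
```

```text
[[ 0.6048  0.518   0.6048  0.4296]
 [ 0.3663 -0.8554  0.3663 -0.3142]
 [ 0.7071  0.     -0.7071  0.1762]
 [ 0.      0.      0.      1.    ]]
dist 0.617 ang 46.3 n=17 dp [-0.0513  0.0529  0.0029] rot [ 0.0007  0.0073 -0.0016]
[ 0.479  -0.0345  0.3057]
```

```bash
python3 -m crank '[{"dp":[-0.0513,0.0529,0.0029],"delta_rot":[0.0007,0.0073,-0.0016],"fingers":1},{"dp":[-0.0513,0.0529,0.0029],"delta_rot":[0.0007,0.0073,-0.0016],"fingers":1},{"dp":[-0.0513,0.0529,0.0029],"delta_rot":[0.0007,0.0073,-0.0016],"fingers":1},{"dp":[-0.0513,0.0529,0.0029],"delta_rot":[0.0007,0.0073,-0.0016],"fingers":1},{"dp":[-0.0513,0.0529,0.0029],"delta_rot":[0.0007,0.0073,-0.0016],"fingers":1},{"dp":[-0.0513,0.0529,0.0029],"delta_rot":[0.0007,0.0073,-0.0016],"fingers":1},{"dp":[-0.0513,0.0529,0.0029],"delta_rot":[0.0007,0.0073,-0.0016],"fingers":1},{"dp":[-0.0513,0.0529,0.0029],"delta_rot":[0.0007,0.0073,-0.0016],"fingers":1},{"dp":[-0.0513,0.0529,0.0029],"delta_rot":[0.0007,0.0073,-0.0016],"fingers":1},{"dp":[-0.0513,0.0529,0.0029],"delta_rot":[0.0007,0.0073,-0.0016],"fingers":1},{"dp":[-0.0513,0.0529,0.0029],"delta_rot":[0.0007,0.0073,-0.0016],"fingers":1},{"dp":[-0.0513,0.0529,0.0029],"delta_rot":[0.0007,0.0073,-0.0016],"fingers":1}]' | head -3
python3 - <<'E'
from grasp import *
from station import manip
s=manip.sense();A=cur(s);print(s['q'])
plan(A,grasp([.529,-.254,.032],31.2,back=.15))
E
```

```text
t: 3.48
tcp_pos: [0.4525, -0.1384, 0.2668]
tool_rot: [0.937, 0.23, 0.254, -0.072]
[-0.7831  0.3583  2.0384  0.7942  0.7603 -0.2877]
dist 0.199 ang 14.7 n=6 dp [-0.0461  0.0478  0.0027] rot [ 0.0006  0.0066 -0.0015]
```

```bash
python3 -m crank '[{"dp":[-0.0461,0.0478,0.0027],"delta_rot":[0.0006,0.0066,-0.0015],"fingers":1},{"dp":[-0.0461,0.0478,0.0027],"delta_rot":[0.0006,0.0066,-0.0015],"fingers":1},{"dp":[-0.0461,0.0478,0.0027],"delta_rot":[0.0006,0.0066,-0.0015],"fingers":1},{"dp":[-0.0461,0.0478,0.0027],"delta_rot":[0.0006,0.0066,-0.0015],"fingers":1},{"dp":[-0.0461,0.0478,0.0027],"delta_rot":[0.0006,0.0066,-0.0015],"fingers":1},{"dp":[-0.0461,0.0478,0.0027],"delta_rot":[0.0006,0.0066,-0.0015],"fingers":1},{"dp":[0,0,0],"delta_rot":[0,0,0],"fingers":1},{"dp":[0,0,0],"delta_rot":[0,0,0],"fingers":1},{"dp":[0,0,0],"delta_rot":[0,0,0],"fingers":1}]' | head -3
python3 - <<'E'
from grasp import *
from station import manip
s=manip.sense();A=cur(s);print(s['q'])
plan(A,grasp([.529,-.254,.032],31.2,back=.15))
m=manip.camera_model('wrist');p,d=manip.snapshot('wrist');np.savez('w2.npz',p=p,d=d,o=m['origin'],a=m['attitude'])
cv2.imwrite('pics/w2.png',p[:,:,::-1])
E
```

```text
t: 4.23
tcp_pos: [0.4301, -0.3122, 0.1758]
tool_rot: [0.891, 0.248, 0.366, -0.105]
[-1.1553  0.688   1.9044  0.9968  0.9818 -0.8908]
dist 0.002 ang 0.4 n=1 dp [-0.0014  0.003  -0.0028] rot [-0.0007  0.0005 -0.0007]
```

View pics/w2.png

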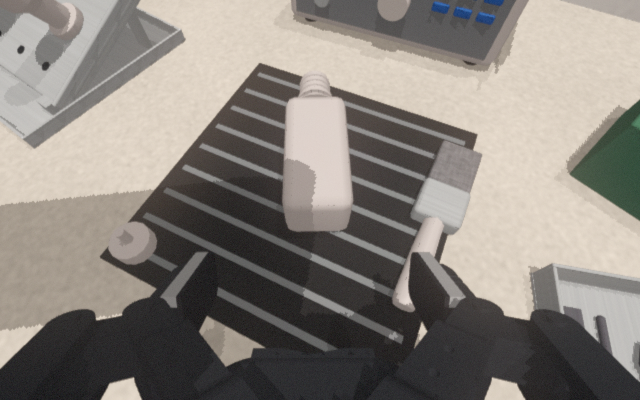

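The wrist view shows the bottle centred between the fingers, with its base end at about (318,225) and mouth at (315,85). The cap is at (132,243) and the brush handle end at (402,300).

Run:
```python
from grasp import *
from station import manip
z=np.load('w2.npz');m=manip.camera_model('wrist');m['origin']=z['o'];m['attitude']=z['a'];P=cloud(z['d'],m)
W=P[60:245,270:370].reshape(-1,3)
print('mat',np.nanmedian(P[255:280,260:380,2]))
Q=W[(W[:,2]>.054)&(W[:,2]<.075)];print(len(Q),np.median(Q[:,2]))
r=cv2.minAreaRect(Q[:,:2].astype(np.float32)*1000);print(r);print(cv2.boxPoints(r))
Q=W[(W[:,2]>.012)&(W[:,2]<.08)];a=np.radians(31.2);b=np.array([np.cos(a),np.sin(a)]);s=np.array([-b[1],b[0]])
t=(Q[:,:2]-[.529,-.254])@b;u=(Q[:,:2]-[.529,-.254])@s
print('along',np.percentile(t,[0,.5,99.5,100]),'side',np.percentile(u,[0.5,99.5]))
for lo in np.arange(0,.165,.02):
    k=(t>lo)&(t<lo+.02);print('%.2f'%lo,np.percentile(u[k],[2,98]),np.percentile(Q[k,2],[98]))
B=P[210:312,385:480].reshape(-1,3);B=B[(B[:,2]>.012)&(B[:,2]<.06)]
tb=(B[:,:2]-[.529,-.254])@b;ub=(B[:,:2]-[.529,-.254])@s
k=tb<.1;print('brush in bottle frame',tb.min(),[(lo,ub[(tb>lo)&(tb<lo+.02)].max()) for lo in np.arange(-.05,.1,.02) if ((tb>lo)&(tb<lo+.02)).any()])
```

```text
mat 0.003618679880882325
6954 0.059200605953310614
((578.74365234375, -223.25111389160156), (119.28986358642578, 53.64484786987305), 32.09090042114258)
[[ 513.9623 -232.2142]
 [ 542.4619 -277.6624]
 [ 643.525  -214.288 ]
 [ 615.0254 -168.8398]]
along [-0.0028 -0.0022  0.1593  0.1634] side [-0.0271  0.028 ]
0.00 [-0.0264  0.0266] [0.0605]
0.02 [-0.0261  0.0267] [0.0607]
0.04 [-0.0258  0.0268] [0.0606]
0.06 [-0.0257  0.0273] [0.0605]
0.08 [-0.0253  0.0276] [0.0605]
0.10 [-0.0242  0.0261] [0.0603]
0.12 [-0.0128  0.0172] [0.0502]
0.14 [-0.0133  0.0167] [0.0478]
0.16 [-0.0106  0.015 ] [0.0464]
brush in bottle frame -0.06947000017834223 [(np.float64(-0.05), np.float64(-0.0632462329306399)), (np.float64(-0.030000000000000002), np.float64(-0.07309856503225959)), (np.float64(-0.010000000000000002), np.float64(-0.08467577180965785)), (np.float64(0.009999999999999995), np.float64(-0.08481933739023775))]
```

Run:
```python
from grasp import *
from station import manip
A=cur(manip.sense())
plan(A,grasp([.5269,-.2553,.032],32.0),7)
```

```text
dist 0.147 ang 0.8 n=7 dp [-0.0009  0.0009  0.0419] rot [ 0.0001  0.0001 -0.0003]
```

```bash
python3 -m crank '[{"dp":[-0.0009,0.0009,0.042],"delta_rot":[0.0001,0.0001,-0.0003],"fingers":1},{"dp":[-0.0009,0.0009,0.042],"delta_rot":[0.0001,0.0001,-0.0003],"fingers":1},{"dp":[-0.0009,0.0009,0.042],"delta_rot":[0.0001,0.0001,-0.0003],"fingers":1},{"dp":[-0.0009,0.0009,0.042],"delta_rot":[0.0001,0.0001,-0.0003],"fingers":1},{"dp":[-0.0009,0.0009,0.042],"delta_rot":[0.0001,0.0001,-0.0003],"fingers":1},{"dp":[-0.0009,0.0009,0.042],"delta_rot":[0.0001,0.0001,-0.0003],"fingers":1},{"dp":[-0.0009,0.0009,0.042],"delta_rot":[0.0001,0.0001,-0.0003],"fingers":1},{"dp":[0,0,0],"delta_rot":[0,0,0],"fingers":1},{"dp":[0,0,0],"delta_rot":[0,0,0],"fingers":1}]' 40
python3 - <<'E'
from grasp import *
from station import manip
s=manip.sense();A=cur(s);print(s['q'])
plan(A,grasp([.5269,-.2553,.032],32.0),1)
E
```

```text
t: 5.03
tcp_pos: [0.5194, -0.2595, 0.0699]
tool_rot: [0.887, 0.256, 0.368, -0.106]
force: [0.3, -0.0, 0.5]
finger_gap: 0.995
gripper_force: 0.0
[-0.9456  0.9116  1.8497  1.2687  0.8326 -1.0478]
dist 0.002 ang 0.2 n=1 dp [-0.0018  0.0008 -0.0026] rot [-0.0003 -0.0001  0.0005]
```

Good placement; close.

```bash
python3 -m crank '[{"dp":[0,0,0],"delta_rot":[0,0,0],"fingers":-1},{"dp":[0,0,0],"delta_rot":[0,0,0],"fingers":-1},{"dp":[0,0,0],"delta_rot":[0,0,0],"fingers":-1},{"dp":[0,0,0],"delta_rot":[0,0,0],"fingers":-1},{"dp":[0,0,0],"delta_rot":[0,0,0],"fingers":-1},{"dp":[0,0,0],"delta_rot":[0,0,0],"fingers":-1},{"dp":[0,0,0],"delta_rot":[0,0,0],"fingers":-1},{"dp":[0,0,0],"delta_rot":[0,0,0],"fingers":-1}]' 40
```

```text
t: 5.7
tcp_pos: [0.519, -0.2623, 0.0705]
tool_rot: [0.888, 0.255, 0.369, -0.104]
force: [-2.5, -0.7, 7.7]
finger_gap: 0.651
gripper_force: 43.2
```

```bash
cat > hang.py <<'E'
from grasp import *
from station import manip
foot=np.array([.5971,.3055,.0597]);ax=np.array([-.426,.1102,.898]);ax/=np.linalg.norm(ax);ey=np.array([.0741,.9973,0])
import os
# bottle base point and axis in tool frame
bt=np.load('bt.npy') if os.path.exists('bt.npy') else None
def hang(s):
    b,a=bt[:3],bt[3:]
    # tool rot: maps a -> -ax, and tool y -> close to -ey
    Ft=frame(a,(0,1,0));Fw=frame(-ax,-ey);Rm=Fw@Ft.T
    return T(foot+ax*s-Rm@(b+a*.165),Rm)
def mouth(A): return A[:3,:3]@(bt[:3]+bt[3:]*.165)+A[:3,3], A[:3,:3]@bt[3:]
E
python3 - <<'E'
from grasp import *
from station import manip
A=cur(manip.sense());az=np.radians(32);a=A[:3,:3].T@[np.cos(az),np.sin(az),0]
b=np.linalg.inv(A)@[.5269,-.2553,.032,1];print(b[:3],a,A[:3,:3])
a[1]=a[1]*.5;a/=np.linalg.norm(a);np.save('bt.npy',np.r_[b[0],0,b[2],a])
import importlib,hang
for s in(.0,.2,.11):
    H=hang.hang(s);print(s,H[:3,3],H[:3,2])
B=A.copy();B[2,3]+=.2
plan(A,B,6)
plan(B,hang.hang(.2))
M=logm(np.linalg.inv(B)@hang.hang(.2)).real
for k in np.linspace(0,1,7):
    print(hang.mouth(B@expm(M*k).real)[0],(B@expm(M*k).real)[:3,3])
E
```

```text
[-0.0199 -0.0018  0.0346] [ 0.7054 -0.0006  0.7088] [[ 0.5974  0.5294  0.6023]
 [ 0.375  -0.8484  0.3736]
 [ 0.7088  0.0027 -0.7054]]
0.0 [0.5569 0.3223 0.234 ] [-0.3317 -0.0313 -0.9429]
0.2 [0.4717 0.3443 0.4136] [-0.3317 -0.0313 -0.9429]
0.11 [0.5101 0.3344 0.3327] [-0.3317 -0.0313 -0.9429]
dist 0.200 ang 0.0 n=6 dp [ 0.0473  0.0002 -0.047 ] rot [-0. -0.  0.]
dist 0.625 ang 74.9 n=17 dp [ 0.0158 -0.0736 -0.0119] rot [-0.0021 -0.0103  0.0063]
[ 0.6678 -0.1695  0.232 ] [ 0.519  -0.2623  0.2705]
[ 0.6196 -0.0954  0.2291] [ 0.4718 -0.1696  0.2992]
[ 0.5792 -0.0167  0.2302] [ 0.4403 -0.0712  0.3301]
[0.5479 0.0659 0.2337] [0.425  0.0313 0.3601]
[0.5262 0.1515 0.2377] [0.4259 0.136  0.3859]
[0.5143 0.2391 0.2401] [0.442  0.241  0.4046]
[0.5119 0.3275 0.2393] [0.4717 0.3443 0.4136]
```

```bash
python3 -m crank '[{"dp":[0.02,0,-0.02],"delta_rot":[0,0,0],"fingers":-1},{"dp":[0.047,0,-0.047],"delta_rot":[0,0,0],"fingers":-1},{"dp":[0.047,0,-0.047],"delta_rot":[0,0,0],"fingers":-1},{"dp":[0.047,0,-0.047],"delta_rot":[0,0,0],"fingers":-1},{"dp":[0.047,0,-0.047],"delta_rot":[0,0,0],"fingers":-1},{"dp":[0.047,0,-0.047],"delta_rot":[0,0,0],"fingers":-1},{"dp":[0.027,0,-0.027],"delta_rot":[0,0,0],"fingers":-1},{"dp":[0,0,0],"delta_rot":[0,0,0],"fingers":-1},{"dp":[0,0,0],"delta_rot":[0,0,0],"fingers":-1}]'
python3 - <<'E'
from hang import *
s=manip.sense();A=cur(s)
m=manip.camera_model('wrist');p,d=manip.snapshot('wrist')
cv2.imwrite('pics/w3.png',p[:,:,::-1]);np.savez('w3.npz',p=p,d=d)
P=cloud(d,m);X=(P-A[:3,3])@A[:3,:3]
a=bt[3:];b=bt[:3];t=(X-b)@a;u=X[...,1];w=(X-b)@np.cross([0,1,0],a)  # w: towards? 
ok=(t>-.01)&(t<.2)&(abs(u)<.04)&(abs(w)<.045)
print(ok.sum(),np.percentile(w[ok],[1,50,99]),np.percentile(t[ok],[.3,99.7]))
for lo in np.arange(0,.18,.02):
    k=ok&(t>lo)&(t<lo+.02)
    if k.sum()>20: print('%.2f n%d'%(lo,k.sum()),np.percentile(u[k],[2,98]),np.percentile(w[k],[2,50,98]))
plan(A,hang(.2))
E
```

```text
t: 6.45
tcp_pos: [0.5185, -0.2619, 0.2697]
tool_rot: [0.888, 0.255, 0.369, -0.103]
force: [-0.2, 0.4, -0.7]
finger_gap: 0.651
gripper_force: 42.6
41854 [0.002  0.0271 0.0374] [-0.0012  0.1618]
0.00 n13531 [-0.037   0.0379] [-0.001   0.0268  0.0378]
0.02 n9120 [-0.0351  0.0372] [0.006  0.0272 0.0286]
0.04 n6107 [-0.0272  0.0244] [0.0207 0.0273 0.0286]
0.06 n4851 [-0.0268  0.0241] [0.0219 0.0274 0.0286]
0.08 n3945 [-0.0268  0.0241] [0.022  0.0274 0.0285]
0.10 n2446 [-0.0263  0.0234] [0.0228 0.0271 0.0284]
0.12 n479 [-0.0159  0.0136] [0.0094 0.0154 0.0246]
0.14 n1084 [-0.0162  0.0134] [0.0029 0.0131 0.0158]
0.16 n139 [-0.0127  0.01  ] [0.0087 0.0133 0.0151]
dist 0.625 ang 74.9 n=17 dp [ 0.0159 -0.0735 -0.0121] rot [-0.0021 -0.0103  0.0063]
```

View pics/w3.png

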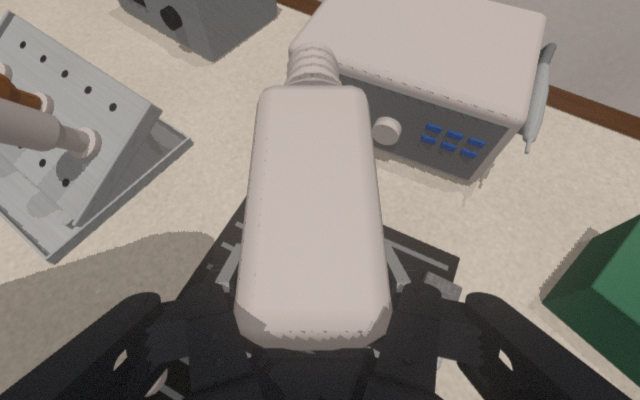

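The picture shows the bottle held straight, with body edges at x=245–385 and mouth at about (312,55). Depth confirms the axis is parallel to what I assumed. Next I'll carry it to above the peg.

```bash
python3 -m crank '[{"dp":[0.0159,-0.0735,-0.0121],"delta_rot":[-0.0021,-0.0103,0.0063],"fingers":-1},{"dp":[0.0159,-0.0735,-0.0121],"delta_rot":[-0.0021,-0.0103,0.0063],"fingers":-1},{"dp":[0.0159,-0.0735,-0.0121],"delta_rot":[-0.0021,-0.0103,0.0063],"fingers":-1},{"dp":[0.0159,-0.0735,-0.0121],"delta_rot":[-0.0021,-0.0103,0.0063],"fingers":-1},{"dp":[0.0159,-0.0735,-0.0121],"delta_rot":[-0.0021,-0.0103,0.0063],"fingers":-1},{"dp":[0.0159,-0.0735,-0.0121],"delta_rot":[-0.0021,-0.0103,0.0063],"fingers":-1},{"dp":[0.0159,-0.0735,-0.0121],"delta_rot":[-0.0021,-0.0103,0.0063],"fingers":-1},{"dp":[0.0159,-0.0735,-0.0121],"delta_rot":[-0.0021,-0.0103,0.0063],"fingers":-1},{"dp":[0.0159,-0.0735,-0.0121],"delta_rot":[-0.0021,-0.0103,0.0063],"fingers":-1},{"dp":[0.0159,-0.0735,-0.0121],"delta_rot":[-0.0021,-0.0103,0.0063],"fingers":-1}]'
python3 - <<'E'
import numpy as np
b=np.load('bt.npy');b[1]=-.0007;np.save('bt.npy',b)
from hang import *
s=manip.sense();A=cur(s);print(s['q'],mouth(A))
plan(A,hang(.2))
E
```

```text
t: 7.33
tcp_pos: [0.4247, 0.0492, 0.3623]
tool_rot: [0.991, 0.096, 0.086, -0.044]
force: [0.4, 0.6, -0.6]
finger_gap: 0.653
gripper_force: 42.8
[-0.2222  0.1228  1.9061  0.1652  0.9812  1.0731] (array([0.5425, 0.0832, 0.2311]), array([ 0.7974,  0.2019, -0.5687]))
dist 0.302 ang 35.1 n=8 dp [ 0.0157 -0.0736 -0.0121] rot [-0.0023 -0.0101  0.0064]
```

```bash
python3 -m crank '[{"dp":[0.0157,-0.0736,-0.0121],"delta_rot":[-0.0023,-0.0101,0.0064],"fingers":-1},{"dp":[0.0157,-0.0736,-0.0121],"delta_rot":[-0.0023,-0.0101,0.0064],"fingers":-1},{"dp":[0.0157,-0.0736,-0.0121],"delta_rot":[-0.0023,-0.0101,0.0064],"fingers":-1},{"dp":[0.0157,-0.0736,-0.0121],"delta_rot":[-0.0023,-0.0101,0.0064],"fingers":-1},{"dp":[0.0157,-0.0736,-0.0121],"delta_rot":[-0.0023,-0.0101,0.0064],"fingers":-1},{"dp":[0.0157,-0.0736,-0.0121],"delta_rot":[-0.0023,-0.0101,0.0064],"fingers":-1},{"dp":[0.0157,-0.0736,-0.0121],"delta_rot":[-0.0023,-0.0101,0.0064],"fingers":-1},{"dp":[0.0157,-0.0736,-0.0121],"delta_rot":[-0.0023,-0.0101,0.0064],"fingers":-1},{"dp":[0,0,0],"delta_rot":[0,0,0],"fingers":-1},{"dp":[0,0,0],"delta_rot":[0,0,0],"fingers":-1},{"dp":[0,0,0],"delta_rot":[0,0,0],"fingers":-1}]'
python3 - <<'E'
from hang import *
s=manip.sense();A=cur(s);print(s['q'],mouth(A))
plan(A,hang(.2));plan(A,hang(.11),4)
E
```

```text
t: 8.25
tcp_pos: [0.4714, 0.3403, 0.4131]
tool_rot: [0.984, -0.057, -0.164, 0.025]
force: [-0.6, -0.4, -0.2]
finger_gap: 0.648
gripper_force: 42.9
[0.3949 0.471  1.2551 0.0983 1.7344 2.082 ] (array([0.5128, 0.3247, 0.239 ]), array([ 0.4318, -0.1067, -0.8956]))
dist 0.003 ang 0.4 n=1 dp [-0.0007 -0.0066 -0.0013] rot [-0.0002 -0.001   0.0007]
dist 0.089 ang 0.4 n=4 dp [ 0.0314 -0.0016  0.0317] rot [-0.     -0.0002  0.0002]
```

```bash
python3 -m crank '[{"dp":[0.0314,-0.0016,0.0317],"delta_rot":[0,-0.0002,0.0002],"fingers":-1},{"dp":[0.0314,-0.0016,0.0317],"delta_rot":[0,-0.0002,0.0002],"fingers":-1},{"dp":[0.0314,-0.0016,0.0317],"delta_rot":[0,-0.0002,0.0002],"fingers":-1},{"dp":[0.0314,-0.0016,0.0317],"delta_rot":[0,-0.0002,0.0002],"fingers":-1},{"dp":[0,0,0],"delta_rot":[0,0,0],"fingers":-1},{"dp":[0,0,0],"delta_rot":[0,0,0],"fingers":-1},{"dp":[0,0,0],"delta_rot":[0,0,0],"fingers":-1}]'
python3 - <<'E'
from hang import *
s=manip.sense();A=cur(s);print(mouth(A))
plan(A,hang(.11),1)
I=[]
for n in('wrist','side'):
    m=manip.camera_model(n);p,d=manip.snapshot(n);np.savez(f'pre_{n}.npz',p=p,d=d,o=m['origin'],a=m['attitude'])
    if n=='side':p=cv2.resize(p[50:225,200:480],(640,400))
    I.append(p)
cv2.imwrite('pics/pre.png',cv2.resize(np.vstack(I)[:,:,::-1],(480,600)))
E
```

```text
t: 8.83
tcp_pos: [0.5104, 0.3337, 0.3369]
tool_rot: [0.984, -0.06, -0.164, 0.024]
force: [0.7, 0.3, -0.5]
finger_gap: 0.652
gripper_force: 42.9
(array([0.5516, 0.3181, 0.1627]), array([ 0.4312, -0.1082, -0.8957]))
dist 0.004 ang 0.4 n=1 dp [ 0.0019 -0.0005  0.0079] rot [-0.0008 -0.0009 -0.0002]
```

View pics/pre.png

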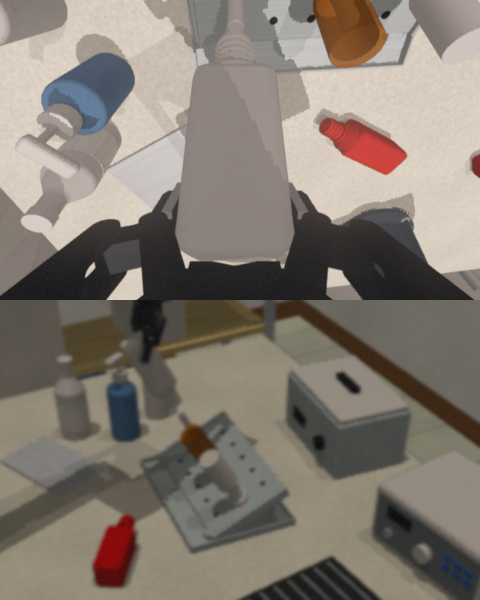

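The wrist view shows the rod straight beyond the neck at about (237,15) in the half-size image, and the neck at (237,50). I'll compare the rod and neck axes in this single view.

```bash
cat > rel.py <<'E'
from hang import *
from scipy.optimize import least_squares
s=manip.sense();A=cur(s)
z=np.load('pre_wrist.npz');m=manip.camera_model('wrist');m['origin']=z['o'];m['attitude']=z['a'];P=cloud(z['d'],m)
X=(P-A[:3,3])@A[:3,:3];a=bt[3:];b=bt[:3];wv=np.cross([0,1,0],a);wv/=np.linalg.norm(wv);uv=np.cross(a,wv)
t=(X-b)@a;u=(X-b)@uv;w=(X-b)@wv
print('uv',uv,'wv',wv)
def fit(k,r,t0):
    D=np.c_[u[k],w[k],t[k]-t0]
    def res(q):
        ax=np.array([q[2],q[3],1]);ax/=np.linalg.norm(ax);v=D-[q[0],q[1],0]
        return np.linalg.norm(v-np.outer(v@ax,ax),axis=1)-r
    f=least_squares(res,[0,0,0,0],loss='soft_l1',f_scale=.001).x
    print(k.sum(),'pos mm',f[:2]*1000,'slope deg',np.degrees(f[2:]),'rms',np.sqrt((res(f)**2).mean()))
nk=(t>.133)&(t<.164)&(abs(u)<.02)&(abs(w)<.03)
fit(nk,.015,.165)
bd=(t>.04)&(t<.11)&(abs(u)<.035)&(w>.01)&(w<.04)
k=bd&(abs(u)<.02);c=np.polyfit(t[k],w[k],1);print('face w at base,slope deg',np.polyval(c,0)*1000,np.degrees(c[0]))
for lo in(.04,.07,.1):
    k=bd&(t>lo)&(t<lo+.02);print(lo,np.percentile(u[k],[1,99])*1000)
rd=(t>.178)&(t<.272)&(abs(u)<.025)&(abs(w)<.03)
print('t range',np.percentile(t[rd],[0,1,50,99,100]))
fit(rd,.008,.19)
E
python3 rel.py
```

```text
uv [0.0002 1.     0.0002] wv [ 0.7088  0.     -0.7054]
1612 pos mm [ 0.2262 -2.1509] slope deg [-0.0505 -5.8148] rms 0.0009731577857950266
face w at base,slope deg 26.799691524250367 -0.04390811882292942
0.04 [-26.5348  26.8297]
0.07 [-26.4263  26.8815]
0.1 [-26.4437  26.7715]
t range [0.1922 0.1928 0.2026 0.2307 0.235 ]
941 pos mm [ 1.1636 -4.9807] slope deg [0.1826 1.8556] rms 0.0018938795328663851
```

```bash
cat >> rel.py <<'E'
print('---')
for lo in np.arange(.18,.275,.008):
    k=(t>lo)&(t<lo+.008)&(abs(u)<.015)&(abs(w)<.03)
    if k.sum()>8: print('%.3f n%d u'%(lo,k.sum()),np.percentile(u[k],[3,50,97])*1000,'w',np.percentile(w[k],[3,50,90,98])*1000)
for lo in (.13,.14,.15,.16):
    k=(t>lo)&(t<lo+.008)&(abs(u)<.02)&(abs(w)<.03)
    print('%.3f n%d u'%(lo,k.sum()),np.percentile(u[k],[3,50,97])*1000,'w',np.percentile(w[k],[3,50,90,98])*1000)
H=T(hang(0)[:3,3],hang(0)[:3,:3])
# predicted rod axis in tool (bottle) coords
for q in(.085,.04,0):
    x=(foot+ax*q-A[:3,3])@A[:3,:3]-b;print('model rod',q,'t',x@a,'u',x@uv*1000,'w',x@wv*1000)
E
python3 rel.py | sed -n '/---/,$p'
```

```text
---
0.188 n337 u [-5.4611  1.3753  8.2156] w [-6.7772 -1.388   3.106   4.1334]
0.196 n157 u [-6.1039  1.374   8.4588] w [-1.4746  2.847   4.0447  4.4807]
0.204 n153 u [-5.5393  1.4035  8.4067] w [-1.5239  2.9103  4.0553  4.3795]
0.212 n146 u [-6.3118  1.44    8.4709] w [-1.6086  2.9857  4.0029  4.3351]
0.220 n121 u [-6.4541  0.7587  8.6575] w [-2.5416  2.5706  3.7743  4.0311]
0.228 n27 u [-6.6089  5.0778  8.9189] w [-3.4923 -0.5858  1.5779  2.06  ]
0.130 n428 u [-13.5247   0.0231  14.1382] w [ 9.2927 14.3525 16.6506 17.1513]
0.140 n307 u [-12.777    0.0244  13.3526] w [ 5.9535 12.6647 14.1776 14.9085]
0.150 n460 u [-14.0536   0.598   15.0268] w [ 2.3344 12.0255 13.9126 14.7774]
0.160 n156 u [-10.4664   0.0333  11.7483] w [ 7.9037 12.3072 13.4763 14.0618]
model rod 0.085 t 0.1937368739723474 u 1.2325025480358336 w -4.097959038495885
model rod 0.04 t 0.2387353007005836 u 1.391907961203654 w -4.438813696396969
model rod 0 t 0.27873390223679356 u 1.5336016617973167 w -4.741795614531234
```

```bash
cat > st.py <<'E'
from hang import *
s=manip.sense();A=cur(s)
b,a=bt[:3],bt[3:];wv=np.cross([0,1,0],a)
# rod axis estimate: model shifted to the relative measurement (saved in world at pre pose)
for q in(.085,0):
    x=(foot+ax*q-A[:3,3])@A[:3,:3]-b;print('rod',q,'rel mouth t %.1f u %.1f w %.1f mm'%((x@a-.165)*1e3,x[1]*1e3,x@wv*1e3))
f=A[:3,:3].T@s['force'];print('F along a %.1f u %.1f w %.1f'%(f@a,f[1],f@wv),'torque tool',A[:3,:3].T@s['ft_torque'],'t',s['t'],'grip',s['gripper_force'],s['finger_gap'])
E
python3 -m crank '[{"dp":[0.013,0.0011,0.018],"delta_rot":[0,0,0],"fingers":-1},{"dp":[0.013,0.0011,0.018],"delta_rot":[0,0,0],"fingers":-1},{"dp":[0,0,0],"delta_rot":[0,0,0],"fingers":-1},{"dp":[0,0,0],"delta_rot":[0,0,0],"fingers":-1},{"dp":[0,0,0],"delta_rot":[0,0,0],"fingers":-1}]'; python3 st.py
```

```text
t: 9.35
tcp_pos: [0.5169, 0.3312, 0.3141]
tool_rot: [0.984, -0.06, -0.165, 0.024]
force: [0.6, -0.2, -0.3]
finger_gap: 0.648
gripper_force: 42.9
rod 0.085 rel mouth t 4.9 u 0.0 w 0.9 mm
rod 0 rel mouth t 89.9 u 0.2 w 0.5 mm
F along a 0.6 u 0.2 w 0.4 torque tool [ 0.0792  0.2169 -0.0218] t 9.35 grip 42.90582597255707 0.6480657844087878
```

```bash
python3 -m crank '[{"dp":[0.0018,0,-0.0016],"delta_rot":[0,0,0],"fingers":-1},{"dp":[0.006,0,0.006],"delta_rot":[0,0,0],"fingers":-1},{"dp":[0.006,0,0.006],"delta_rot":[0,0,0],"fingers":-1},{"dp":[0.004,0,0.004],"delta_rot":[0,0,0],"fingers":-1},{"dp":[0,0,0],"delta_rot":[0,0,0],"fingers":-1},{"dp":[0,0,0],"delta_rot":[0,0,0],"fingers":-1}]'; python3 st.py
```

```text
t: 9.85
tcp_pos: [0.523, 0.3298, 0.3044]
tool_rot: [0.984, -0.06, -0.165, 0.024]
force: [0.4, -0.5, -0.5]
finger_gap: 0.656
gripper_force: 42.9
rod 0.085 rel mouth t -6.6 u -0.0 w -0.4 mm
rod 0 rel mouth t 78.4 u 0.1 w -0.8 mm
F along a 0.7 u 0.4 w 0.2 torque tool [0.0743 0.1474 0.019 ] t 9.85 grip 42.90651798248291 0.655605689056988
```

```bash
python3 -m crank '[{"dp":[0.006,0,0.006],"delta_rot":[0,0,0],"fingers":-1},{"dp":[0.006,0,0.006],"delta_rot":[0,0,0],"fingers":-1},{"dp":[0.006,0,0.006],"delta_rot":[0,0,0],"fingers":-1},{"dp":[0,0,0],"delta_rot":[0,0,0],"fingers":-1},{"dp":[0,0,0],"delta_rot":[0,0,0],"fingers":-1}]'; python3 st.py
```

```text
t: 10.27
tcp_pos: [0.5285, 0.3284, 0.293]
tool_rot: [0.984, -0.06, -0.165, 0.024]
force: [0.5, -0.9, -0.3]
finger_gap: 0.649
gripper_force: 42.9
rod 0.085 rel mouth t -19.4 u -0.1 w -0.4 mm
rod 0 rel mouth t 65.6 u 0.0 w -0.8 mm
F along a 0.6 u 0.8 w 0.4 torque tool [0.0643 0.1905 0.0104] t 10.2667 grip 42.90643572807312 0.649381376768486
```

```bash
python3 -m crank '[{"dp":[0.006,0,0.006],"delta_rot":[0,0,0],"fingers":-1},{"dp":[0.006,0,0.006],"delta_rot":[0,0,0],"fingers":-1},{"dp":[0.006,0,0.006],"delta_rot":[0,0,0],"fingers":-1},{"dp":[0.006,0,0.006],"delta_rot":[0,0,0],"fingers":-1},{"dp":[0.006,0,0.006],"delta_rot":[0,0,0],"fingers":-1},{"dp":[0,0,0],"delta_rot":[0,0,0],"fingers":-1},{"dp":[0,0,0],"delta_rot":[0,0,0],"fingers":-1}]'; python3 st.py
```

```text
t: 10.85
tcp_pos: [0.5377, 0.3261, 0.274]
tool_rot: [0.984, -0.06, -0.165, 0.024]
force: [-0.7, -0.1, -1.1]
finger_gap: 0.651
gripper_force: 42.9
rod 0.085 rel mouth t -40.6 u -0.1 w -0.5 mm
rod 0 rel mouth t 44.4 u 0.1 w -0.9 mm
F along a 0.7 u 0.1 w -1.1 torque tool [ 0.0666  0.1402 -0.0532] t 10.85 grip 42.90626049041748 0.6512382297182394
```

```bash
python3 -m crank '[{"dp":[0.006,0,0.006],"delta_rot":[0,0,0],"fingers":-1},{"dp":[0.006,0,0.006],"delta_rot":[0,0,0],"fingers":-1},{"dp":[0.006,0,0.006],"delta_rot":[0,0,0],"fingers":-1},{"dp":[0.006,0,0.006],"delta_rot":[0,0,0],"fingers":-1},{"dp":[0.006,0,0.006],"delta_rot":[0,0,0],"fingers":-1},{"dp":[0,0,0],"delta_rot":[0,0,0],"fingers":-1},{"dp":[0,0,0],"delta_rot":[0,0,0],"fingers":-1}]'; python3 st.py
```

```text
t: 11.43
tcp_pos: [0.5469, 0.3238, 0.255]
tool_rot: [0.984, -0.06, -0.165, 0.024]
force: [-0.0, -0.3, -1.2]
finger_gap: 0.652
gripper_force: 42.9
rod 0.085 rel mouth t -61.8 u -0.0 w -0.5 mm
rod 0 rel mouth t 23.2 u 0.1 w -0.9 mm
F along a 1.1 u 0.3 w -0.5 torque tool [ 0.0455  0.2105 -0.0477] t 11.4333 grip 42.906399965286255 0.6520671912485607
```

```bash
python3 -m crank '[{"dp":[0.005,0,0.005],"delta_rot":[0,0,0],"fingers":-1},{"dp":[0.005,0,0.005],"delta_rot":[0,0,0],"fingers":-1},{"dp":[0.005,0,0.005],"delta_rot":[0,0,0],"fingers":-1},{"dp":[0.005,0,0.005],"delta_rot":[0,0,0],"fingers":-1},{"dp":[0.003,0,0.003],"delta_rot":[0,0,0],"fingers":-1},{"dp":[0,0,0],"delta_rot":[0,0,0],"fingers":-1},{"dp":[0,0,0],"delta_rot":[0,0,0],"fingers":-1}]'; python3 st.py
```

```text
t: 12.02
tcp_pos: [0.5539, 0.322, 0.2407]
tool_rot: [0.984, -0.06, -0.165, 0.024]
force: [0.2, 0.3, -0.1]
finger_gap: 0.649
gripper_force: 42.9
rod 0.085 rel mouth t -77.9 u -0.0 w -0.7 mm
rod 0 rel mouth t 7.1 u 0.1 w -1.1 mm
F along a 0.1 u -0.3 w 0.1 torque tool [ 0.0299  0.1763 -0.022 ] t 12.0167 grip 42.90636599063873 0.6489153034186823
```

```bash
python3 -m crank '[{"dp":[0.0028,0,0.0028],"delta_rot":[0,0,0],"fingers":-1},{"dp":[0.0021,0,0.0021],"delta_rot":[0,0,0],"fingers":-1},{"dp":[0,0,0],"delta_rot":[0,0,0],"fingers":-1},{"dp":[0,0,0],"delta_rot":[0,0,0],"fingers":-1}]' >/dev/null; python3 st.py
python3 -m crank '[{"dp":[0.0014,0,0.0014],"delta_rot":[0,0,0],"fingers":-1},{"dp":[0,0,0],"delta_rot":[0,0,0],"fingers":-1},{"dp":[0,0,0],"delta_rot":[0,0,0],"fingers":-1}]' >/dev/null; python3 st.py
```

```text
rod 0.085 rel mouth t -81.2 u 0.1 w -0.8 mm
rod 0 rel mouth t 3.8 u 0.3 w -1.3 mm
F along a -0.3 u 0.4 w -1.2 torque tool [0.0654 0.1646 0.0041] t 12.35 grip 42.906898856163025 0.6528819700789528
rod 0.085 rel mouth t -82.2 u 0.1 w -0.9 mm
rod 0 rel mouth t 2.8 u 0.3 w -1.3 mm
F along a 0.2 u 0.4 w -0.6 torque tool [0.0569 0.2269 0.0402] t 12.6 grip 42.90710270404816 0.6515648524008334
```

```bash
python3 -m crank '[{"dp":[0.0014,0,0.0014],"delta_rot":[0,0,0],"fingers":-1},{"dp":[0,0,0],"delta_rot":[0,0,0],"fingers":-1},{"dp":[0,0,0],"delta_rot":[0,0,0],"fingers":-1}]' >/dev/null; python3 st.py
python3 -m crank '[{"dp":[0.001,0,0.001],"delta_rot":[0,0,0],"fingers":-1},{"dp":[0,0,0],"delta_rot":[0,0,0],"fingers":-1},{"dp":[0,0,0],"delta_rot":[0,0,0],"fingers":-1}]' >/dev/null; python3 st.py
```

```text
rod 0.085 rel mouth t -83.0 u 0.2 w -1.0 mm
rod 0 rel mouth t 2.0 u 0.3 w -1.4 mm
F along a 0.4 u -0.4 w 0.5 torque tool [ 0.0795  0.1299 -0.0036] t 12.85 grip 43.05557727813721 0.648168589435695
rod 0.085 rel mouth t -83.2 u 0.2 w -1.0 mm
rod 0 rel mouth t 1.8 u 0.4 w -1.4 mm
F along a -4.3 u 1.0 w 0.8 torque tool [ 0.0307 -0.1953  0.0056] t 13.1 grip 43.29029738903046 0.6492318517332264
```

```bash
python3 -m crank '[{"dp":[0.0004,0,0.0004],"delta_rot":[0,0,0],"fingers":-1},{"dp":[0,0,0],"delta_rot":[0,0,0],"fingers":-1},{"dp":[0,0,0],"delta_rot":[0,0,0],"fingers":-1},{"dp":[0,0,0],"delta_rot":[0,0,0],"fingers":-1}]' >/dev/null; python3 st.py
```

```text
rod 0.085 rel mouth t -83.2 u 0.2 w -0.9 mm
rod 0 rel mouth t 1.8 u 0.4 w -1.4 mm
F along a -5.9 u 0.5 w 0.7 torque tool [-0.0077 -0.3646 -0.0138] t 13.4333 grip 43.41969609260559 0.6530720901596537
```

```bash
python3 -m crank '[{"dp":[0,0,0],"delta_rot":[0,0,0],"fingers":0.34},{"dp":[0,0,0],"delta_rot":[0,0,0],"fingers":0.4},{"dp":[0,0,0],"delta_rot":[0,0,0],"fingers":0.5},{"dp":[0,0,0],"delta_rot":[0,0,0],"fingers":0.6},{"dp":[0,0,0],"delta_rot":[0,0,0],"fingers":0.8},{"dp":[0,0,0],"delta_rot":[0,0,0],"fingers":0.8},{"dp":[0,0,0],"delta_rot":[0,0,0],"fingers":0.8},{"dp":[0,0,0],"delta_rot":[0,0,0],"fingers":0.8}]' 20; python3 st.py
python3 - <<'E'
from hang import *
p,d=manip.snapshot('wrist');cv2.imwrite('pics/w5.png',p[:,:,::-1])
E
```

```text
t: 14.1
tcp_pos: [0.5568, 0.3214, 0.2351]
tool_rot: [0.984, -0.06, -0.164, 0.024]
force: [0.3, -0.0, -0.1]
finger_gap: 0.9
gripper_force: 0.0
rod 0.085 rel mouth t -84.2 u 0.1 w -0.9 mm
rod 0 rel mouth t 0.8 u 0.2 w -1.4 mm
F along a 0.2 u -0.0 w 0.2 torque tool [ 0.0077  0.1295 -0.0081] t 14.1 grip 0.0 0.900096978446909
```

View pics/w5.png

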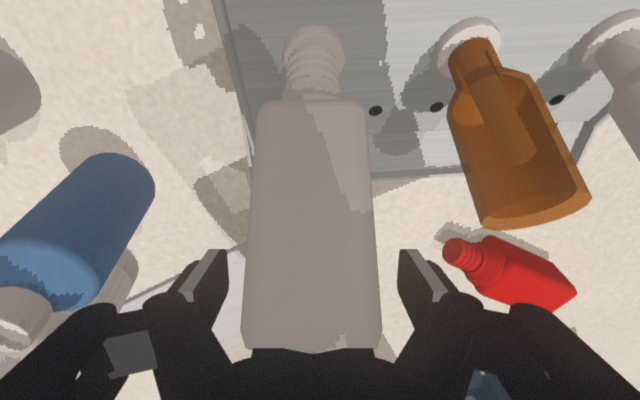

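The bottle hangs freely with its mouth on the collar at about (312,45), and both fingers are clear at x=228 and x=400. Next I'll back the gripper out.

```bash
python3 -m crank '[{"dp":[0,0,-0.02],"delta_rot":[0,0,0],"fingers":0.8},{"dp":[0,0,-0.04],"delta_rot":[0,0,0],"fingers":0.8},{"dp":[0,0,-0.06],"delta_rot":[0,0,0],"fingers":0.8},{"dp":[0,0,-0.07],"delta_rot":[0,0,0],"fingers":0.8},{"dp":[0,0,-0.07],"delta_rot":[0,0,0],"fingers":0.8},{"dp":[0,0,-0.05],"delta_rot":[0,0,0],"fingers":0.8},{"dp":[0,0,0],"delta_rot":[0,0,0],"fingers":0.8},{"dp":[0,0,0],"delta_rot":[0,0,0],"fingers":0.8},{"dp":[0,0,0],"delta_rot":[0,0,0],"fingers":0.8},{"dp":[0,0,0],"delta_rot":[0,0,0],"fingers":0.8},{"dp":[0,0,0],"delta_rot":[0,0,0],"fingers":0.8},{"dp":[0,0,0],"delta_rot":[0,0,0],"fingers":0.8}]'
python3 - <<'E'
from hang import *
p,d=manip.snapshot('wrist');cv2.imwrite('pics/w6.png',p[:,:,::-1])
E
```

```text
t: 15.15
tcp_pos: [0.6067, 0.3257, 0.3803]
tool_rot: [0.984, -0.06, -0.166, 0.025]
force: [-0.8, -0.2, 1.0]
finger_gap: 0.898
gripper_force: 0.0
```

View pics/w6.png

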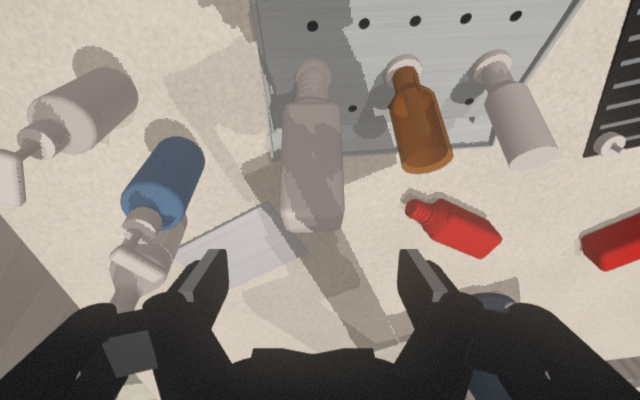

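The bottle (mouth at about (313,75), base at (312,225)) hangs on its own. The gripper is well clear, and the amber and small bottles and the cap look undisturbed. I'm handing the job in.

```bash
python3 -c "
from station import manip
print(manip.sign_off())"
```

```text
the job is handed in; nothing more can be done
None
```

The bottle hangs upside down on the free peg, let go after its mouth pressed on the collar with about 6 N; nothing else appeared disturbed, and I handed the job in at about 15 s (no verdict was returned).

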